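Pop the earbud case out of the bedside dock and catch it

ROBOT

A 7-joint arm with a two-finger parallel gripper is mounted at the origin on the work surface. World frame = base frame: x ahead of the robot, y to its left, z up, the work surface at z = 0. Lengths are in m, angles in rad, forces in N, time in s.
With the tool pointing down it reaches from about 0.4 to 0.875 m from the base axis. Payload 19.3 kg.
Tool frame: the origin (TCP) lies midway between the tips of the shut fingers; the grasp point (between the pads) lies 19 mm behind it (tcp_to_grasp is the z of the grasp point in the tool frame, in m); z points along the fingers, y is the line along which they close (so a half turn about z gives the same grasp; the last joint's range is limited). The gripper opens to 85 mm and grips with 20 to 120 N. Pads are 22 mm wide; open, the fingers measure 114 mm over their backs; the gripper's body (76 mm by 85 mm) begins 54 mm behind the grasp point. The pads swing forward as they close: fully open they stand 13 mm farther back than shut.
Start: joints at [1.118, 0.521, -0.036, 1.599, 0.021, 1.021, -0.113], TCP at [0.233, -0.58, 0.231] pointing down, gripper open.
Joint ranges: [-2.91, 2.91], [-0.3, 2.13], [-1.5, 1.42], [0.17, 2.43], [-1.26, 4.41], [0.16, 1.93], [-2.52, 2.52]. Speed limits (rad/s): [1.89, 1.89, 2.39, 2.39, 3.01, 3.01, 3.01].

INTERFACE

Orientations are given as [roll, pitch, yaw] about the fixed x, y, z axes, in that order (R = Rz(yaw) Ry(pitch) Rx(roll)).
In Python, from workcell import * gives the robot as it stands.
- The arm moves only by the tool send_rows, never from a script. Its argument "increments" is a list of rows, each a list of 3 entries, a list of its own where there are three numbers: the shift along the tool's x, y, z in mm, then the turn, a rotation vector about the tool's x, y, z in degrees, then the gripper's target within -1 to 1 (fully open at 1, half-way at 0, shut at -1). In form: [[[x, y, z], [wx, wy, wz], grip], ...]. A call has 1 to 10 rows; each row is the pose to reach, as a shift and turn from the pose commanded when the call began, along the tool's axes at that moment; what a row does not reach only later rows make up. A row lasts 1/10 s, in which the tool goes at most 50 mm and 8.59 degrees, less where a joint would pass 70% of its speed; a pose out of reach is approached as far as the arm can. A call with a gripper value outside its range is refused whole. The fingers move at their own pace and stop on an object; "newtons" is the grip in N (left out, the last holds). Time passes only in rows, so rows that repeat a pose let the fingers close. It gives the time, the measured TCP pose, the force, the opening and the grip force at its end, in the units of the state.
- observe(): the state, without advancing time (a new reading comes with each control period).
- grab_frame(name): name is "side" or "top" or "wrist"; returns the picture (400x640x3 uint8, blue, green, red); there is no depth.
- camera_params(name): a dict with "fovy" (degrees; the focal length in pixels is half the picture's height over the tangent of half this angle, whatever the lens; pixels are square), "cx", "cy" (the principal point, pixels), "extrinsics" (4x4, takes a point from world to camera coordinates). Camera axes: x right, y down, z forward; pixel columns grow to the right and rows downward; lengths in m; the calibration is good to about 2 mm. A picture is of the moment at which its call begins: read the wrist's pose just before it. camera_params takes no time and is no camera call; for the wrist camera it gives the pose at the moment of the call.
- job_done(): hands the job in; it is judged then, once.
The state is a dict: "clock": time; "qpos": joint angles; "qd": joint speeds; "joint_efforts": joint torques, N m; "position": TCP position; "tool_rot": TCP orientation; "force": force on the tool from outside, world axes, zero at the start; "moment": the same for the moment, N m; "grip_width": finger opening in m; "finger_force": force on a finger pad.
Only numpy, scipy, OpenCV 4.12 (cv2) and the standard library are available. Lean on these libraries where they do the work, as an engineer would, in place of code of your own. Each camera call takes 0.05 s, during which the arm holds its last target. There are 200 camera calls.

TASK

Get the rounded earbud case out of the bedside dock without letting it shoot off: with one fingertip press the long key beside its bay fully down, and have the other finger ready in the lane about a finger's width ahead of the case, so that it stops the popped case while it is still well on the dock. Do not grip or lift anything, and leave the square pill box in its bay and everything else where it stands. Finish holding: the key still pressed down by the one finger and the case at rest against the other.

Things in the scene. Friction and masses are not known exactly. Their poses are not given: they have to be found in the camera images.
- dock: fixed two-bay wooden bedside dock, 170 mm (its x) by 250 mm (its y), base 30 mm thick. Origin: centre of its underside; z up; front towards its own -x; its yaw varies. On the base, 30 mm above the table, two lanes 52 mm wide lie along x, centred at y = +32 (left) and -32 mm (right), edged by rails 6 mm high (outer rails end at |y| = 62 mm). Seated things fill x = -3 to +43 mm
- bridge_top (a point): middle of the top of the narrow bridge over both bays (x 29 to 43 mm, 34.5 mm above the lane floor). Bay walls 30 mm high run from x = 7 mm back; behind (x 55 to 95 mm) is the spring housing, 39 mm above the lane floor
- left_lane (a point): point on the left lane's floor, mid-lane, 33 mm ahead (-x) of the seated thing's front face, level along x with the key. A steel gate 30 mm wide holds the thing (x = -8 to -4 mm, 6.5 mm proud). With the key 6.5 mm down the gate is sunk and a spring shoves the thing to -x at once: 4 N, falling to 1.3 N after 45 mm, its stroke. Unstopped, the thing slides off the lane's end (x = -75 mm)
- right_lane (a point): the same point of the right lane. Each key sinks only the gate of the lane on its own side. A thing stopped within the 45 mm stroke stays pressed by the spring against whatever stops it
- left_key_top (a point): centre of the top of the left key, a dark steel bar 40 mm (dock x) by 24 mm (dock y), at x = -36, y = +99 mm of the dock: 67 mm to the side of left_lane. Its top is 18 mm above the lane floor (48 mm above the table) when up and 9 mm above the lane floor when down, so that the tip of a finger beside it then reaches well below the top of the case. Moves with the key
- right_key_top (a point): the same for the right key, at x = -36, y = -99 mm of the dock
- left_key (a joint): how far the left key is pressed down, m: 0 up, 0.009 fully down (its stop). Spring return, 1.75 N at first, about 5 N at the bottom, plus up to about 3 N of rubbing from the gate until it is down
- right_key (a joint): the same for the right key
- earcase_mid (a point): centre (half-way up) of the earbud case: loose, smooth white plastic block with well rounded upright corners (radius 12 mm), 46 mm along the dock's x, 50 mm along its y, 28 mm high, about 60 g. It starts seated in the left or the right bay, its centre at x = +20 mm, 14 mm above the lane floor; axes as the dock
- pillbox_mid (a point): centre of the pill box in the other bay: loose, same white plastic and same outer size, but square-cornered with four small raised lids on top; to be left in its bay
- perfume: perfume bottle, amber glass block 28 x 42 mm with a black cap, 78 mm high, standing in front of the dock; origin under its centre
- cream: cream jar with a metal lid, diameter 48 mm, 45 mm high, by the dock's left (+y) side; origin under its centre
- bangle: brass bangle lying flat, diameter 64 mm, 8 mm high, by the dock's right side; origin under its centre
- mug: white mug, diameter 80 mm, 90 mm high; origin under its centre
- phone: black phone lying flat, 148 x 72 x 8 mm; origin under its centre
There are look-alikes about, which are no part of the job. Leave any red or yellow look-alike of the part that bears earcase_mid alone.

How it is judged:
On the way, in this order (a step that is already met when the one before it is completed fails the run):
1. a finger presses the key of the earbud case's own bay (((y of earcase_mid in the frame of dock above 0.015 m and value of joint left_key above 0.004 m and contact force between left_key_c0 and the fingers above 0.5 N) or (y of earcase_mid in the frame of dock below -0.015 m and value of joint right_key above 0.004 m and contact force between right_key_c0 and the fingers above 0.5 N))).
2. the popped case is stopped by a finger, 6 to 47 mm forward of its seat (x of earcase_mid in the frame of dock between -0.027 and 0.014 m and contact force between earcase and the fingers above 0.3 N and linear speed of earcase below 0.03 m/s), for 0.2 s.
At the end, for the whole second after the job is handed in: The key of the earbud case's bay is held at least 6.5 mm down by a finger (over 0.5 N); the case rests flat in its lane, 6 to 47 mm forward of its seat, still, touching a finger with over 0.3 N; the pill box is within 8 mm of its place and every bystander within 20 mm (x of earcase_mid in the frame of dock between -0.027 and 0.014 m and contact force between earcase and the fingers above 0.3 N and ((y of earcase_mid in the frame of dock above 0.015 m and value of joint left_key above 0.0065 m and contact force between left_key_c0 and the fingers above 0.5 N) or (y of earcase_mid in the frame of dock below -0.015 m and value of joint right_key above 0.0065 m and contact force between right_key_c0 and the fingers above 0.5 N)) and linear speed of earcase below 0.02 m/s and angle between earcase_mid's own z axis and vertical below 0.15 rad and z of earcase_mid in the frame of dock between 0.036 and 0.052 m and distance of pillbox_mid from where it was at the start of the episode below 0.008 m and distance of each of perfume, cream, bangle, mug, phone from where it was at the start of the episode below 0.02 m); the arm keeps its last pose, push and grip.
It fails at once if the earbud case slides away (over 60 mm forward of its seat) (x of earcase_mid in the frame of dock below -0.04 m).
It fails at once if the earbud case is lifted or tipped (z of earcase_mid in the frame of dock above 0.056 m or angle between earcase_mid's own z axis and vertical above 0.35 rad).
It fails at once if the pill box is ejected or moved by over 8 mm (distance of pillbox_mid from where it was at the start of the episode above 0.008 m).
It fails at once if a bystander is moved by over 20 mm (distance of any of perfume, cream, bangle, mug, phone from where it was at the start of the episode above 0.02 m).
It also fails if it takes over 29 s, if anything falls off the work surface, if the arm or the gripper's body presses on something with over 40 N, if the wrist force passes 120 N, or if a joint passes its speed limit or range.

## Working session

There is one attempt and no reset: what is moved stays moved. The work goes in short steps, Python scripts to look and compute and a tool call to move; the robot and the scene stay as the last step left them, time stands still between calls to the robot, and variables do not carry over. Pictures are saved under pics/ and viewed, at most 10 in all, crops included, and the job is handed in when it is done.

Besides the shell and the picture viewer there is one more tool, called after "Emit:" as name([rows], argument=value, ...), one row to a line, values as JSON. send_rows: Moves the arm, as the interface text tells. Its arguments: {"type":"object","properties":{"increments":{"type":"array"},"newtons":{"type":"number"}},"required":["increments"]}

```bash
mkdir -p pics; cat > h.py <<'E'
from workcell import *
import numpy as np, cv2
def ray(name,uv,z,P=None):
    P=P or camera_params(name); f=200/np.tan(np.radians(P["fovy"]/2))
    E=np.array(P["extrinsics"]); R,t=E[:3,:3],E[:3,3]
    o=-R.T@t; out=[]
    for u,v in np.atleast_2d(uv):
        d=R.T@np.array([(u-P["cx"])/f,(v-P["cy"])/f,1]); out.append(o+d*(z-o[2])/d[2])
    return np.array(out)
def proj(name,X,P=None):
    P=P or camera_params(name); f=200/np.tan(np.radians(P["fovy"]/2))
    E=np.array(P["extrinsics"]); c=np.atleast_2d(X)@E[:3,:3].T+E[:3,3]
    return np.c_[P["cx"]+f*c[:,0]/c[:,2],P["cy"]+f*c[:,1]/c[:,2]]
E
python3 - <<'E'
from h import *
for n in("top","side"): cv2.imwrite(f"pics/{n}0.png",grab_frame(n)); p=camera_params(n);print(n,p["fovy"],p["cx"],p["cy"],np.round(p["extrinsics"],3).tolist())
print(observe())
E
```

```text
top 54.30789212506444 311.99091391769844 196.2178972635265 [[-0.008, -1.0, -0.024, 0.027], [-0.986, 0.011, -0.168, 0.586], [0.168, 0.022, -0.986, 0.901], [0.0, 0.0, 0.0, 1.0]]
side 50.33397007728906 319.68200991381207 198.87706909986142 [[-0.812, -0.584, 0.003, 0.486], [-0.368, 0.507, -0.779, 0.281], [0.454, -0.634, -0.627, 1.049], [0.0, 0.0, 0.0, 1.0]]
{'clock': 0.1, 'qpos': array([ 1.11778528,  0.52192923, -0.0363123 ,  1.59993583,  0.02124969,
        1.02112067, -0.11278153]), 'qd': array([-1.33504479e-03, -2.31617700e-04,  3.28818041e-05, -1.71658113e-03,
       -4.54126192e-04,  6.81059973e-04,  7.61391018e-04]), 'joint_efforts': array([ 5.84021327e-03, -9.28491926e+01,  1.98497482e+00, -3.70532119e+01,
        1.82820309e-02,  5.35351894e-03,  4.88049341e-05]), 'position': array([ 0.23329182, -0.57950558,  0.2308046 ]), 'tool_rot': array([-3.14059235e+00,  1.20630768e-04,  3.82831188e-01]), 'force': array([ 0.34414134,  0.49001887, -0.13202039]), 'moment': array([ 0.01346561, -0.0080663 , -0.0368289 ]), 'finger_force': 0.0, 'grip_width': 0.08550247327790884}
```

View pics/top0.png

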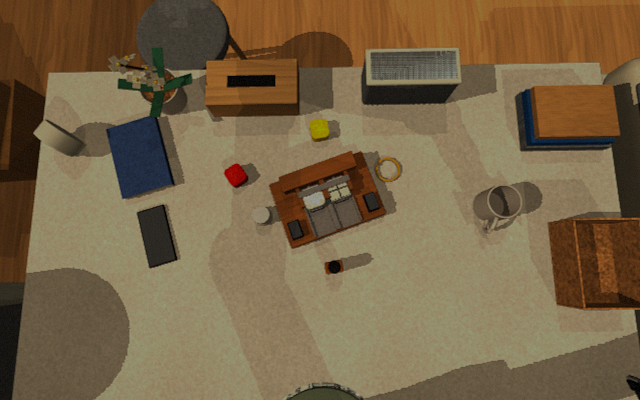

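View pics/side0.png

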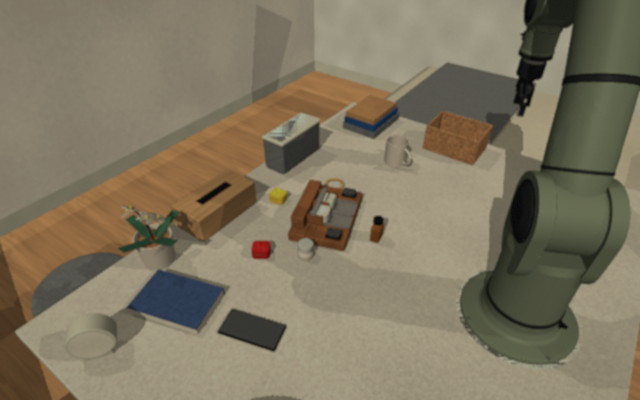

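```bash
python3 - <<'E'
from h import *
im=cv2.imread("pics/top0.png"); x0,y0=255,140
c=cv2.resize(im[140:285,255:410],None,fx=5,fy=4,interpolation=cv2.INTER_CUBIC); cv2.imwrite("pics/crop0.png",cv2.resize(im[140:260,255:410],None,fx=5,fy=5,interpolation=cv2.INTER_CUBIC))
g=im.max(2); m=(g<48).astype(np.uint8); m[:, :260]=0;m[:,400:]=0;m[:140]=0;m[285:]=0
n,l,s,ce=cv2.connectedComponentsWithStats(m)
for i in range(1,n):
    if s[i,4]>25:
        r=cv2.minAreaRect(np.argwhere(l==i)[:,::-1].astype(np.float32)); print(s[i],ce[i].round(1),r,ray("top",ce[i],.048).round(4))
E
```

```text
[323 171  20  11  66] [332.5 175.8] ((332.82098388671875, 175.77957153320312), (3.6987123489379883, 20.614883422851562), 67.61986541748047) [[ 0.6368 -0.0294  0.048 ]]
[298 180  21  11  65] [308.4 184.6] ((308.5000305175781, 185.00003051757812), (4.110960483551025, 21.187259674072266), 71.56504821777344) [[0.6155 0.0303 0.048 ]]
[284 188  13   6  32] [289.9 190.8] ((290.32879638671875, 190.876708984375), (2.808987855911255, 12.640443801879883), 69.44395446777344) [[0.6005 0.0756 0.048 ]]
[363 192  17  21 217] [370.8 201.8] ((370.9482727050781, 201.6206817626953), (18.198143005371094, 12.4415864944458), 68.19859313964844) [[ 0.5709 -0.1211  0.048 ]]
[311 198  20  15  39] [323. 205.] ((321.21954345703125, 206.0244140625), (4.997560501098633, 22.176673889160156), 51.34019470214844) [[ 0.5644 -0.005   0.048 ]]
[287 220  18  20 223] [295.4 229.3] ((295.601806640625, 229.2850799560547), (18.16216278076172, 12.646246910095215), 70.34617614746094) [[0.5059 0.0623 0.048 ]]
[328 261  13  12 124] [333.8 266.5] ((334.0, 266.5), (11.0, 12.0), 90.0) [[ 0.417  -0.0287  0.048 ]]
```

View pics/crop0.png

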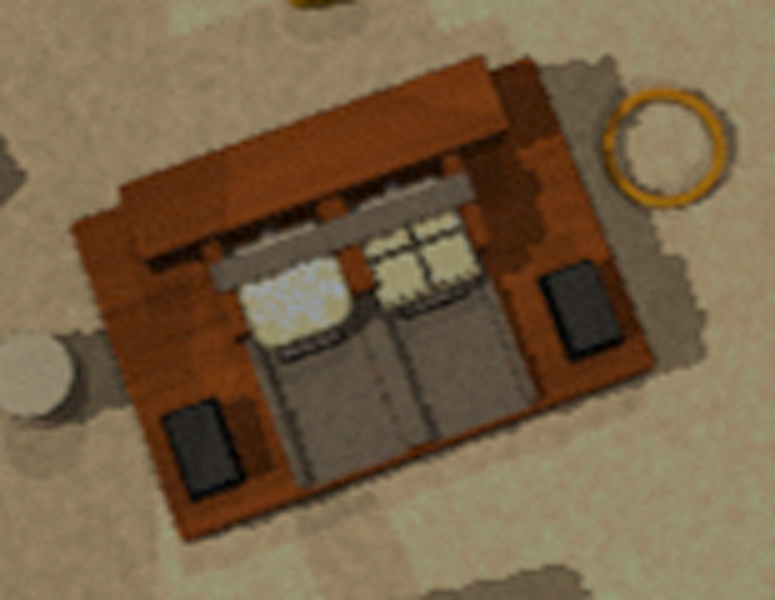

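The top view shows the dock yawed about 19.5°. The left bay, at px (314,200), holds a white block with rounded corners. The right bay, at px (340,191), holds a square block with four lids. The red cube (236,175) and yellow cube (319,130) are look-alikes. The left-bay block is the earbud case, and its key is at px (295,229). I'm moving above the key and lane now.

Emit:
send_rows([
  [[49, -46, 0], [0, 0, 2.4], 0.24],
  [[98, -92, 0], [0, 0, 2.4], 0.24],
  [[147, -138, 0], [0, 0, 2.4], 0.24],
  [[196, -184, 0], [0, 0, 2.4], 0.24],
  [[245, -230, 0], [0, 0, 2.4], 0.24],
  [[294, -276, 10], [0, 0, 2.4], 0.24],
  [[343, -322, 20], [0, 0, 2.4], 0.24],
  [[392, -368, 30], [0, 0, 2.4], 0.24],
  [[441, -414, 40], [0, 0, 2.4], 0.24],
  [[491, -462, 50], [0, 0, 2.4], 0.24],
])

```text
clock: 1.1
position: [0.4434, -0.1256, 0.2044]
tool_rot: [3.141, -0.0, 0.341]
force: [0.7, -0.9, 0.2]
grip_width: 0.0531
finger_force: 0.0
```

```bash
python3 - <<'E'
from h import *
o=observe();print(o["clock"],o["position"],o["tool_rot"],o["grip_width"])
E
```

```text
1.1 [ 0.4433828  -0.12555159  0.20438973] [ 3.14145150e+00 -1.79800269e-04  3.40702248e-01] 0.053084952083547694
```

Emit:
send_rows([
  [[30, -31, 5], [0, 0, 0], 0.24],
  [[60, -62, 10], [0, 0, 0], 0.24],
  [[90, -93, 20], [0, 0, 0], 0.24],
  [[115, -115, 25], [0, 0, 0], 0.24],
  [[115, -115, 25], [0, 0, 0], 0.24],
  [[115, -115, 25], [0, 0, 0], 0.24],
])

```text
clock: 1.7
position: [0.5127, 0.0198, 0.179]
tool_rot: [-3.141, 0.001, 0.342]
force: [0.9, -0.3, -0.5]
grip_width: 0.0531
finger_force: 0.0
```

```bash
python3 - <<'E'
from h import *
P=camera_params("wrist"); im=grab_frame("wrist"); cv2.imwrite("pics/w1.png",im)
o=observe();print(o["clock"],o["position"],o["tool_rot"],o["grip_width"])
np.save("w1.npy",P,allow_pickle=True)
O=np.array([.5723,-.0174,0]);c,s=np.cos(np.radians(19.5)),np.sin(np.radians(19.5))
for p in [(-36,99,48),(-36,32,30),(-3,32,58)]: print(proj("wrist",O+np.array([c*p[0]-s*p[1],s*p[0]+c*p[1],p[2]])/[1000,1000,1000],P) if 0 else proj("wrist",O+np.array([c*p[0]-s*p[1],s*p[0]+c*p[1],p[2]])/1000,P))
E
```

```text
1.75 [0.51254118 0.01889199 0.17928222] [3.14151275e+00 8.86012405e-04 3.40718854e-01] 0.05284831103330138
[[272.15679138 182.96404903]]
[[338.90118977 179.45928091]]
[[341.89334569 150.1110403 ]]
```

View pics/w1.png

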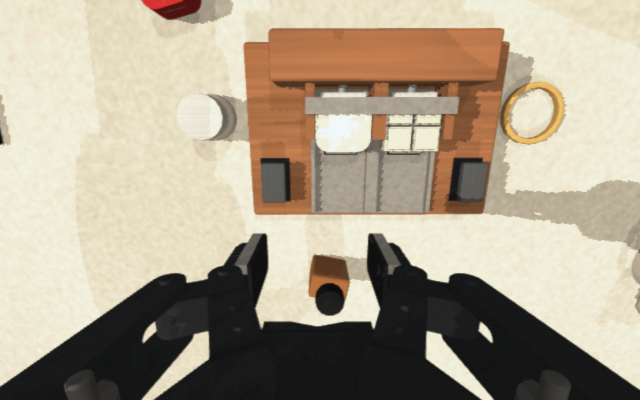

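The wrist view confirms a rounded white case in the left bay (343,132), the four-lidded pill box (412,130), and the left key at (275,181). The edges are aligned with the tool.

```bash
python3 - <<'E'
from h import *
P=np.load("w1.npy",allow_pickle=True).item(); im=cv2.imread("pics/w1.png")
m=(im.max(2)<75).astype(np.uint8); m[:140]=0;m[215:]=0;m[:,:250]=0;m[:,495:]=0
n,l,s,ce=cv2.connectedComponentsWithStats(m); K=[]
for i in range(1,n):
    if s[i,4]>150:
        r=cv2.minAreaRect(np.argwhere(l==i)[:,::-1].astype(np.float32)); b=cv2.boxPoints(r)
        w=ray("wrist",r[0],.048,P)[0]; B=ray("wrist",b,.048,P); print(s[i],r,w.round(4),[round(np.linalg.norm(B[j]-B[j-1]),4) for j in range(2)]); K.append(w)
d=K[0]-K[1] if K[0][1]>K[1][1] else K[1]-K[0]; L=max(K,key=lambda k:k[1])
yaw=np.arctan2(-d[0],d[1]); print(np.linalg.norm(d),yaw)
ex=np.array([np.cos(yaw),np.sin(yaw),0]);ey=np.array([-ex[1],ex[0],0])
mid=(K[0]+K[1])/2
T=mid+ey*.0655; o=observe(); print("T",T,"origin",mid+.036*ex)
y=o["tool_rot"][2]; dd=T-o["position"]; print("tool dx,dy mm",1000*(dd@[np.cos(y),np.sin(y),0]),1000*(dd@[np.sin(y),-np.cos(y),0]),"turn about tool z deg",np.degrees(y-yaw), o["position"])
E
```

```text
[261 158  30  43 382] ((275.4584045410156, 179.0011749267578), (42.733516693115234, 28.016969680786133), 88.40885925292969) [0.5102 0.062  0.048 ] [np.float64(0.0426), np.float64(0.027)]
[448 158  35  44 622] ((465.0289001464844, 179.37252807617188), (33.04042434692383, 43.5497932434082), 1.4688007831573486) [ 0.572  -0.1132  0.048 ] [np.float64(0.0332), np.float64(0.0436)]
0.1858585823464863 0.3392168827508393
T [0.51931864 0.03616075 0.048     ] origin [ 0.57506224 -0.01362781  0.048     ]
tool dx,dy mm 12.158464033380934 -14.011270471631223 turn about tool z deg 0.08605660029263355 [0.51254118 0.01889199 0.17928222]
```

Emit:
send_rows([
  [[7, -5, 10], [0, 0, 0], 0.24],
  [[14, -10, 35], [0, 0, 0], 0.24],
  [[14, -10, 65], [0, 0, 0], 0.24],
  [[14, -10, 90], [0, 0, 0], 0.24],
  [[14, -10, 108], [0, 0, 0], 0.24],
  [[14, -10, 113], [0, 0, 0], 0.24],
  [[14, -10, 113], [0, 0, 0], 0.24],
  [[14, -10, 113], [0, 0, 0], 0.24],
])

```text
clock: 2.55
position: [0.5232, 0.0334, 0.0672]
tool_rot: [3.141, -0.001, 0.34]
force: [-0.6, 0.4, -0.4]
grip_width: 0.0532
finger_force: 0.0
```

```bash
python3 - <<'E'
from h import *
P=camera_params("wrist"); im=grab_frame("wrist"); a=im[100:340,160:500]
s=grab_frame("side")[150:290,250:420]
cv2.imwrite("pics/w2.png",cv2.resize(a,None,fx=2,fy=2)); cv2.imwrite("pics/s2.png",cv2.resize(s,None,fx=4,fy=4,interpolation=cv2.INTER_CUBIC))
o=observe();print(o["clock"],o["position"],o["tool_rot"],o["grip_width"],o["force"])
E
```

```text
2.65 [0.52333232 0.0334313  0.06744094] [ 3.14126974e+00 -1.46271390e-03  3.40507929e-01] 0.05271404509451625 [ 0.52360992 -0.0199426   0.18771056]
```

View pics/w2.png

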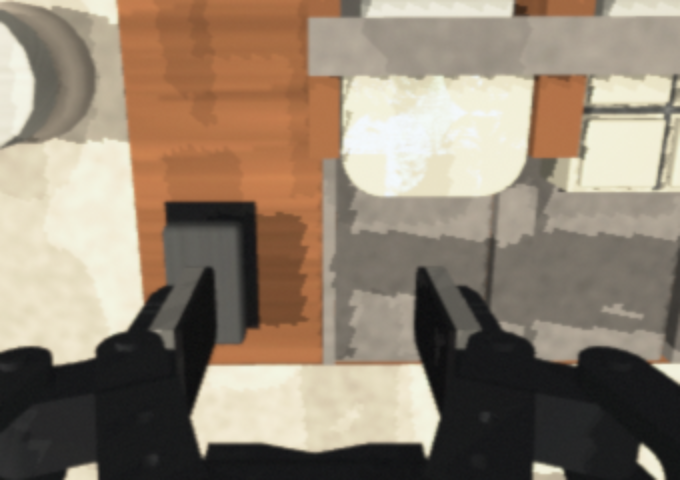

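View pics/s2.png

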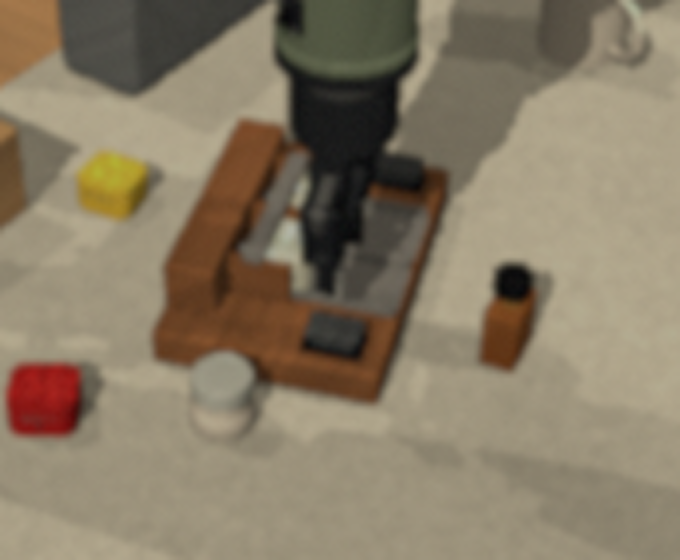

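The fingers straddle correctly: the left one is over the key (crop 165–245, 224–343) and the right one is in the left lane ahead of the case front (crop 435,196). One numeric check before I press.

```bash
python3 - <<'E'
from h import *
o=observe();y=o["tool_rot"][2];p=o["position"];ex=np.array([np.cos(y),np.sin(y),0]);ey=np.array([-ex[1],ex[0],0])
for n,(u,v),z in [("key",(204,283),.048),("keyfar",(203,224),.048),("keynear",(205,343),.048),("casefront",(437,196),.058),("laneL edge",(338,280),.036),("laneR",(492,280),.036)]:
    w=ray("wrist",(160+u/2,100+v/2),z)[0]-p; print(n,"rel TCP dock x,y mm",(1000*w@ex).round(1),(1000*w@ey).round(1))
E
```

```text
key rel TCP dock x,y mm -5.3 33.6
keyfar rel TCP dock x,y mm 13.7 33.0
keynear rel TCP dock x,y mm -25.8 34.4
casefront rel TCP dock x,y mm 24.9 -34.3
laneL edge rel TCP dock x,y mm -9.5 -8.1
laneR rel TCP dock x,y mm -9.6 -59.0
```

Emit:
send_rows([
  [[-3, 0, 8], [0, 0, 0], 0.24],
  [[-3, 0, 15], [0, 0, 0], 0.24],
  [[-3, 0, 18], [0, 0, 0], 0.24],
  [[-3, 0, 21], [0, 0, 0], 0.24],
  [[-3, 0, 23], [0, 0, 0], 0.24],
  [[-3, 0, 25], [0, 0, 0], 0.24],
  [[-3, 0, 25], [0, 0, 0], 0.24],
])

```text
clock: 3.35
position: [0.5198, 0.0325, 0.0414]
tool_rot: [-3.142, 0.0, 0.341]
force: [-2.4, -0.3, 2.3]
grip_width: 0.053
finger_force: 0.9
```

Emit:
send_rows([
  [[0, 0, 2], [0, 0, 0], 0.24],
  [[0, 0, 4], [0, 0, 0], 0.24],
  [[0, 0, 6], [0, 0, 0], 0.24],
  [[0, 0, 8], [0, 0, 0], 0.24],
  [[0, 0, 8], [0, 0, 0], 0.24],
  [[0, 0, 8], [0, 0, 0], 0.24],
])

```text
clock: 3.95
position: [0.52, 0.0327, 0.0345]
tool_rot: [3.141, -0.0, 0.341]
force: [-10.2, -0.4, 33.3]
grip_width: 0.0533
finger_force: 18.3
```

```bash
python3 - <<'E'
from h import *
a=grab_frame("wrist")[100:340,160:500]
cv2.imwrite("pics/w3.png",cv2.resize(a,None,fx=2,fy=2))
o=observe();print(o["clock"],o["position"],o["tool_rot"],o["grip_width"],o["force"])
E
```

```text
4.0 [0.51998378 0.0326495  0.03451291] [ 3.14144915e+00 -4.49279268e-04  3.40855116e-01] 0.05297772356305826 [-8.8461327  -0.17568669 33.08391427]
```

View pics/w3.png

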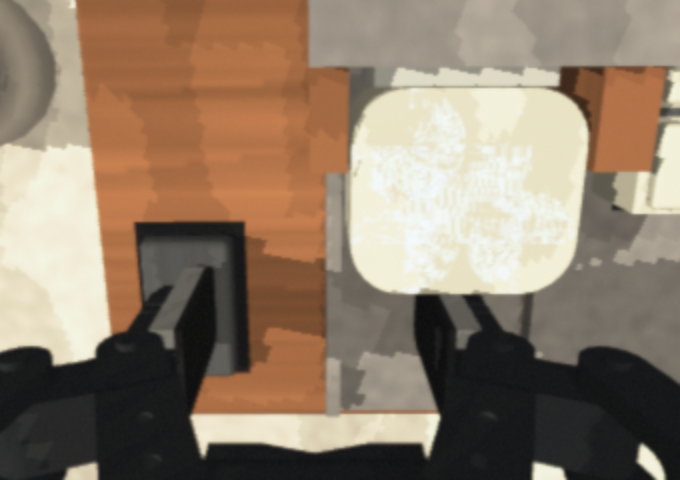

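The case has popped and rests flat against the right finger (front edge at crop row 293). The key is at its stop under the left finger. I'll ease off slightly and hold.

Emit:
send_rows([
  [[0, 0, -0.5], [0, 0, 0], 0.24],
  [[0, 0, -0.5], [0, 0, 0], 0.24],
  [[0, 0, -0.5], [0, 0, 0], 0.24],
  [[0, 0, -0.5], [0, 0, 0], 0.24],
  [[0, 0, -0.5], [0, 0, 0], 0.24],
])

```text
clock: 4.5
position: [0.5199, 0.0326, 0.0347]
tool_rot: [3.142, -0.0, 0.341]
force: [-8.8, 0.2, 26.3]
grip_width: 0.0528
finger_force: 14.6
```

```bash
python3 - <<'E'
from h import *
o=observe();y=o["tool_rot"][2];p=o["position"];ex=np.array([np.cos(y),np.sin(y),0])
im=grab_frame("wrist"); col=im[100:300,390:440].min(2).mean(1); r=np.where(col>150)[0]+100; print("case rows",r.min(),r.max(),[1000*(ray("wrist",(392,v),.058)[0]-p)@ex for v in (r.min(),r.max())])
print(o["clock"],p,o["force"],o["finger_force"])
E
```

```text
case rows 135 245 [np.float64(60.376896006507216), np.float64(11.520432832714901)]
4.5 [0.51994666 0.03260207 0.03473244] [-8.83897802  0.17410305 26.31612849] 14.571549139218405
```

```bash
python3 -c "
from workcell import *
print(job_done())"
```

```text
the job is handed in; nothing more can be done
None
```

The job is handed in with the left key held at its stop by one finger and the earbud case resting flat against the other, about 16 mm forward of its seat; the pill box and bystanders were not touched, and no verdict came back.

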